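Fetch the long sander from behind the containers

TASK

The long hand sander lies at the back of the grey stock bay, behind an aerosol can, a squeeze bottle and a tub: first stand all three upright in the white side tray without shifting the sander, then, with all three still in the tray, lay the sander centred and lengthwise on the rubber mat, and finally put each container back upright where it stood at the start. Set everything down without dropping or tipping it, and leave the tape roll and the scraper where they are.

Things in the scene. Friction and masses are not known exactly. Their poses are not given: they have to be found in the camera images.
- aerosol: small white aerosol can with a blue band and a narrower black cap, standing in the front row of the bay; body 50 mm diameter, straight up to 126 mm; cap 37 mm diameter, top at 158 mm; 0.25 kg nominal. Origin: centre of its underside, z up its axis
- squeeze_bottle: yellow squeeze bottle with a paper label and a pointed nozzle, standing in the front row of the bay; rigid body 60 mm diameter, straight up to 118 mm, shoulder and nozzle up to 162 mm; 0.3 kg nominal. Origin: centre of its underside, z up its axis
- tub: plain white cylindrical tub with a white lid as wide as itself, standing in the front row of the bay; 66 mm diameter, 120 mm tall; 0.4 kg nominal. Origin: centre of its underside, z up its axis
- sander: long-board hand sander lying flat along the back of the bay: brown wooden base 66 mm (its x) by 200 mm (its y), 20 mm thick, with a pale wooden grip bar on top, 26 mm wide (x), 110 mm long (y), from 20 to 64 mm height; 0.35 kg nominal. Origin: centre of its underside, y lengthwise, z up
- bay: grey sheet-steel stock bay, fixed: floor 220 mm (x) by 266 mm (y), 4 mm thick; 3 mm walls up to 49 mm height along both sides and the back (+x), open at the front (-x) and top. The containers stand about 65 mm in front of its centre, in a row along y about 88 mm apart, in any order; the sander lies about 45 mm behind its centre. Origin: centre of the floor's underside
- tray: white shallow side tray, fixed and empty: 300 mm (x) by 130 mm (y), floor 4 mm thick, lip 4 mm thick up to 16 mm height all round; stands to the left or right of the bay. Origin: centre of its underside
- mat: dark rubber mat, fixed: 240 mm (x, lengthwise) by 100 mm (y), 4 mm thick; lies on the other side of the bay from the tray. Origin: centre of its underside
- tape_roll: roll of masking tape lying flat between robot and bay, 90 mm outer diameter, 25 mm high, to be left alone. Origin: centre of its underside
- scraper: scraper with wooden handle lying flat between robot and bay, about 145 mm long (x), 50 mm wide, 16 mm high, to be left alone. Origin: centre of its underside

How it is judged (in metres and radians):
On the way, in this order (a step that is already met when the one before it is completed fails the run):
1. all three containers stand upright in the side tray, the sander still unmoved in the bay (x of aerosol in the frame of tray between -0.135 and 0.135 m and y of aerosol in the frame of tray between -0.05 and 0.05 m and z of each of aerosol, squeeze_bottle, tub in the frame of tray below 0.012 m and angle between each of aerosol, squeeze_bottle, tub's own z axis and vertical below 0.15 rad and x of squeeze_bottle in the frame of tray between -0.135 and 0.135 m and y of squeeze_bottle in the frame of tray between -0.05 and 0.05 m and x of tub in the frame of tray between -0.135 and 0.135 m and y of tub in the frame of tray between -0.05 and 0.05 m and distance of sander from where it was at the start of the episode below 0.02 m), for 0.2 s.
2. the sander lies centred and lengthwise on the mat, the three containers still in the tray (horizontal distance between sander and mat below 0.015 m and z of sander in the frame of mat below 0.01 m and angle between the y axis of sander and the x axis of mat, either way round below 0.15 rad and angle between sander's own z axis and vertical below 0.1 rad and x of aerosol in the frame of tray between -0.135 and 0.135 m and y of aerosol in the frame of tray between -0.05 and 0.05 m and z of each of aerosol, squeeze_bottle, tub in the frame of tray below 0.012 m and angle between each of aerosol, squeeze_bottle, tub's own z axis and vertical below 0.15 rad and x of squeeze_bottle in the frame of tray between -0.135 and 0.135 m and y of squeeze_bottle in the frame of tray between -0.05 and 0.05 m and x of tub in the frame of tray between -0.135 and 0.135 m and y of tub in the frame of tray between -0.05 and 0.05 m), for 0.2 s.
At the end, for the whole second after the job is handed in: Each container stands upright (within 0.1 rad), at rest and within 15 mm of where it stood at the start; the sander lies flat and at rest on the mat, its centre within 15 mm of the mat's centre and its length within 0.15 rad of the mat's length (distance of each of aerosol, squeeze_bottle, tub from where it was at the start of the episode below 0.015 m and angle between each of aerosol, squeeze_bottle, tub, sander's own z axis and vertical below 0.1 rad and linear speed of each of aerosol, squeeze_bottle, tub, sander below 0.01 m/s and horizontal distance between sander and mat below 0.015 m and z of sander in the frame of mat below 0.01 m and angle between the y axis of sander and the x axis of mat, either way round below 0.15 rad); the robot touches nothing.
It fails at once if a container or the sander is tipped over (angle between any of aerosol, squeeze_bottle, tub, sander's own z axis and vertical above 0.6 rad).
It fails at once if a container or the sander is dropped (let go more than 2.5 cm above what it stands on) ((height (world z) of aerosol above 0.03 m and contact force between aerosol and the fingers below 0.05 N) or (height (world z) of squeeze_bottle above 0.03 m and contact force between squeeze_bottle and the fingers below 0.05 N) or (height (world z) of tub above 0.03 m and contact force between tub and the fingers below 0.05 N) or (height (world z) of sander above 0.03 m and contact force between sander and the fingers below 0.05 N)).
It fails at once if the tape roll or the scraper is pushed more than 20 mm (distance of any of tape_roll, scraper from where it was at the start of the episode above 0.02 m).
It also fails if it takes over 144 s, if anything falls off the work surface, if the arm or the gripper's body presses on something with over 40 N, if the wrist force passes 120 N, or if a joint passes its speed limit or range.

ROBOT

A 6-joint arm with a two-finger parallel gripper is mounted at the origin on the work surface. World frame = base frame: x ahead of the robot, y to its left, z up, the work surface at z = 0. Lengths are in mm, angles in rad, forces in N, time in s.
With the tool pointing down it reaches from about 400 to 925 mm from the base axis. Payload 12.5 kg.
Tool frame: the origin (TCP) lies at the very end of the fingers, on their centre line; the grasp point (between the pads) lies 19 mm behind it; z points along the fingers, y is the line along which they close (so a half turn about z gives the same grasp; the last joint's range is limited). The gripper opens to 95 mm and grips with 3 to 60 N. Pads are 20 mm wide; open, the fingers measure 119 mm over their backs; the gripper's body (75 mm by 180 mm) begins 59 mm behind the grasp point.
Start: joints at [1.241, 0.491, 1.559, -0, 1.092, -0.106], TCP at [138.692, 609.435, 214.661] pointing down, gripper open.
Joint ranges: [-3.1, 3.1], [-0.84, 2.19], [0.05, 2.79], [-1.13, 4.28], [0.06, 2.93], [-2.69, 2.69]. Speed limits (rad/s): [2.22, 2.22, 2.79, 3.14, 3.14, 3.14].

INTERFACE

Orientations are given as [roll, pitch, yaw] about the fixed x, y, z axes, in that order (R = Rz(yaw) Ry(pitch) Rx(roll)).
In Python, from cell import env gives the robot as it stands.
- The arm moves only by the shell command python3 steer.py, which reads ROWS from standard input. ROWS is a JSON list of rows, 1 to 5 of them, each an object with the fields d (a list: dx, dy, dz in mm), spin (a turn about the tool's z in rad), jaw (the opening from 0.0 (shut) to 1.0 (fully open)); a field left out counts as zero (the opening has to be given); each row is the pose to reach, as a shift and turn from the pose commanded when the command began, along the tool's axes at that moment; what a row does not reach only later rows make up. A row lasts 1/12 s, in which the tool goes at most 41.7 mm and 0.125 rad, less where a joint would pass 70% of its speed; a pose out of reach is approached as far as the arm can. The fingers move at their own pace and stop on an object; the grip force is fixed at half the most. Time passes only in rows, so rows that do not move let the fingers close. It prints the time, the measured TCP pose, the force, the opening and the grip force at its end. Input that does not fit is refused with a message, and nothing moves.
- env.state(): the state, without advancing time (a new reading comes with each control period).
- env.read_camera(name): name is "side" or "top" or "wrist"; returns (picture, depth): 400x640x3 uint8, red, green, blue; 400x640 float32, mm along the optical axis (not along the pixel's ray), 0 where there is no reading.
- env.camera_info(name): a dict with "vertical_fov" (degrees; the focal length in pixels is half the picture's height over the tangent of half this angle, whatever the lens; pixels are square), "cx", "cy" (the principal point, pixels), "dist_coeffs" ([k1, k2, p1, p2, k3] as OpenCV has them; the pictures are not rectified), "origin" and "attitude" of the camera in the world. Camera axes: x right, y down, z forward; pixel columns grow to the right and rows downward; lengths in mm; the calibration is good to about 2 mm. A picture is of the moment at which its call begins: read the wrist's pose just before it. camera_info takes no time and is no camera call; for the wrist camera it gives the pose at the moment of the call.
- env.job_done(): hands the job in; it is judged then, once.
The state is a dict: "t": time; "joints": joint angles; "qvel": joint speeds; "tau": joint torques, N m; "eef_pos": TCP position; "tcp_rot": TCP orientation; "ft_force": force on the tool from outside, world axes, zero at the start; "moment": the same for the moment, N m; "opening": opening from 0.0 (shut) to 1.0 (fully open); "grip_force": force on a finger pad.
Only numpy, scipy, OpenCV 4.12 (cv2) and the standard library are available. Lean on these libraries where they do the work, as an engineer would, in place of code of your own. Each camera call takes 0.05 s, during which the arm holds its last target. There are 200 camera calls.

## Working session

There is one attempt and no reset: what is moved stays moved. The work goes in short steps, Python scripts to look and compute and a shell command to move; the robot and the scene stay as the last step left them, time stands still between calls to the robot, and variables do not carry over. Pictures are saved under pics/ and viewed, at most 14 in all, crops included, and the job is handed in when it is done.

```bash
ls; mkdir -p pics
python3 - <<'E'
from cell import env
import cv2
for n in ("top","side"):
    p,d=env.read_camera(n); cv2.imwrite(f"pics/{n}0.png",p[:,:,::-1]); print(n,env.camera_info(n))
print(env.state())
E
```

```text
cell.py
pics
steer.py
top {'vertical_fov': 50.26044765978671, 'cx': 324.19827717821477, 'cy': 203.13231478914153, 'dist_coeffs': array([0.02577761, 0.        , 0.        , 0.        , 0.        ]), 'origin': array([403.30112678,  20.26828449, 856.19733896]), 'attitude': array([-2.98235599, -0.00787562, -1.54302879])}
side {'vertical_fov': 43.07953059551096, 'cx': 323.6184187482188, 'cy': 200.7500901301326, 'dist_coeffs': array([-0.07300072,  0.        ,  0.        ,  0.        ,  0.        ]), 'origin': array([  53.32887726, -505.59205693,  876.15530775]), 'attitude': array([-2.45317880e+00,  7.23000367e-04, -7.30967481e-01])}
{'t': 0.1, 'joints': array([ 1.24141914e+00,  4.91481901e-01,  1.55937279e+00,  3.48426965e-06,
        1.09168532e+00, -1.05591336e-01]), 'qvel': array([ 0.00235049, -0.0009827 , -0.00244735, -0.00149545,  0.00010802,
        0.00100727]), 'tau': array([ 1.93095409e-03, -6.13619828e+01, -2.58604485e+01,  6.93818950e-02,
        4.70787473e-02, -6.28185035e-05]), 'eef_pos': array([138.60729856, 609.22822914, 214.13639264]), 'tcp_rot': array([-3.14065090e+00, -1.02920218e-04,  2.91780514e+00]), 'ft_force': array([-0.49887737,  0.19125114,  0.29945844]), 'moment': array([-0.02556205,  0.00511823, -0.01345472]), 'grip_force': 0.0, 'opening': 0.9991093656489392}
```
View pics/top0.png

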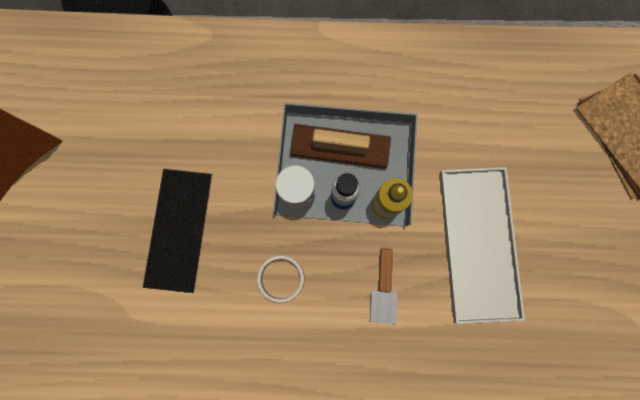

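View pics/side0.png

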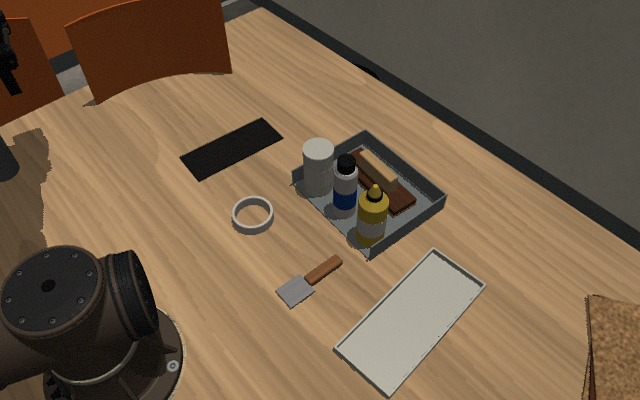

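The top view shows the mat at left (177,230), then the tub (295,185), aerosol (346,190) and bottle (394,198) in a row. The sander is at (341,147) and the tray at right (482,245). The side view shows the same layout with nothing hidden, and the tape and scraper lie in front.

Create h.py:
```python
import numpy as np, cv2
from scipy.spatial.transform import Rotation as R
from cell import env
def rays(info,uv):
    f=200/np.tan(np.radians(info["vertical_fov"]/2))
    K=np.array([[f,0,info["cx"]],[0,f,info["cy"]],[0,0,1]])
    n=cv2.undistortPoints(np.asarray(uv,float).reshape(-1,1,2),K,info["dist_coeffs"]).reshape(-1,2)
    return np.c_[n,np.ones(len(n))], R.from_euler("xyz",info["attitude"]).as_matrix()
def plane(info,uv,z):
    d,M=rays(info,uv); d=d@M.T
    return info["origin"]+d*((z-info["origin"][2])/d[:,2])[:,None]
def cloud(info,dep):
    v,u=np.mgrid[0:400,0:640]
    d,M=rays(info,np.c_[u.ravel(),v.ravel()])
    P=(d*dep.reshape(-1,1))@M.T+info["origin"]
    P[dep.ravel()==0]=np.nan
    return P.reshape(400,640,3)
def rect(P):
    r=cv2.minAreaRect(np.asarray(P[:,:2],np.float32)); return np.round(r[0],1),np.round(r[1],1),round(r[2],2)
def tri(i1,p1,i2,p2):
    A=[];b=[]
    for i,p in((i1,p1),(i2,p2)):
        d,M=rays(i,[p]); d=(d@M.T)[0]; d/=np.linalg.norm(d); Q=np.eye(3)-np.outer(d,d); A.append(Q); b.append(Q@i["origin"])
    return np.linalg.lstsq(np.vstack(A),np.hstack(b),rcond=None)[0]
def show(n,f): cv2.imwrite(f"pics/{f}.png",env.read_camera(n)[0][:,:,::-1])
```

Run:
```python
from h import *
np.set_printoptions(precision=1,suppress=True)
def big(m):
    m=m.astype(np.uint8); n,l,s,c=cv2.connectedComponentsWithStats(m); return l==1+s[1:,4].argmax()
for n in("top","side"):
    I=env.camera_info(n); p,d=env.read_camera(n); C=cloud(I,d); hsv=cv2.cvtColor(p,cv2.COLOR_RGB2HSV)
    X,Y,Z=np.moveaxis(C,2,0); H,S,V=np.moveaxis(hsv,2,0); ok=(X>350)&(X<800)&(abs(Y)<420)
    print(n,"table z",np.nanmedian(Z[ok&(S>80)&(Z<30)]))
    m=big(ok&(V<50)&(Y>130)); q=np.argwhere(m)[:,::-1]; print("mat",rect(plane(I,q,4)),np.nanmedian(Z[m]))
    m=big(ok&(S<50)&(V>120)&(Y<-120)&(Z<40)); q=np.argwhere(m)[:,::-1]; print("tray",rect(plane(I,q,8)),np.nanmedian(Z[m]))
    inb=(X>430)&(X<780)&(abs(Y)<200)
    m=inb&(Z>35)&(Z<54)&(S<80)&(V<150)&(X>560); print("bayrim pts",rect(C[m]),m.sum(), np.nanpercentile(Z[m],[50,95]))
    for k,m in(("sanderbase",inb&(S>100)&(Z>14)&(Z<30)&(V<110)&(X>560)),("grip",inb&(S>60)&(Z>56)&(Z<72)&(X>560)),
       ("tub",inb&(Z>112)&(Z<128)&(S<60)&(V>100)),("cap",inb&(Z>148)&(V<70)),("nozz",inb&(Z>145)&(S>100)),("yshould",inb&(Z>112)&(Z<135)&(S>100)),("can",inb&(Z>118)&(Z<132)&(S<60)&(V>70))):
        if m.sum()<5: print(k,"none"); continue
        m=big(m); P=C[m]; c,r=cv2.minEnclosingCircle(P[:,:2].astype(np.float32)); print(k,m.sum(),"rect",rect(P),"circ",np.round(c,1),round(r,1),"z",np.percentile(P[:,2],[5,50,95]),"px",np.argwhere(m)[:,::-1].mean(0))
```

```text
top table z -0.036681102523630216
mat (array([479.3, 307.8]), array([ 97.2, 236.1]), 85.49) 3.619235766862573
tray (array([ 483. , -295.6]), array([273.9, 131.6]), 4.3) 4.124953473103005
bayrim pts (array([650.5, -24.8]), array([266.5, 153.4]), 86.37) 883 [46.5 50.7]
sanderbase 2041 rect (array([656.8, -11.2]), array([196.7,  66.1]), 83.65) circ [655.4 -10.6] 101.9 z [20.4 23.6 26.2] px [339.6 148.6]
grip 789 rect (array([657.1, -11.9]), array([109.9,  27.1]), 83.86) circ [656.8 -12.1] 55.3 z [61.4 67.3 69.7] px [341.3 139.3]
tub 1119 rect (array([553.2,  70.2]), array([65.4, 66. ]), 46.93) circ [553.3  69.9] 33.5 z [122.  124.2 126.3] px [294.8 184.2]
cap 376 rect (array([549. , -18.2]), array([33.6, 35.6]), 76.43) circ [549.2 -19. ] 18.5 z [156.4 161.5 163.4] px [346.4 184.3]
nozz 189 rect (array([ 541.1, -107.4]), array([26.1, 25.7]), 0.63) circ [ 541.3 -108.3] 15.1 z [145.6 154.2 166.6] px [398.2 191.5]
yshould 631 rect (array([ 540., -107.]), array([58. , 58.7]), 46.48) circ [ 540.3 -106.8] 29.7 z [120.3 126.9 133.6] px [394.3 195.9]
can 1133 rect (array([553.2,  70.7]), array([
[... 565 characters left out ...]
-12.2] 55.3 z [58.1 66.3 69.4] px [378.2 166.2]
tub 564 rect (array([552.6,  71.9]), array([68.1, 64.5]), 73.68) circ [552.8  71. ] 34.9 z [121.5 123.8 126.1] px [317.8 148.3]
cap 272 rect (array([548.1, -19. ]), array([37.1, 36. ]), 44.93) circ [548.1 -18. ] 19.8 z [151.  160.5 163.3] px [345.9 161.6]
nozz 134 rect (array([ 537.1, -109. ]), array([17.2, 25.3]), 57.71) circ [ 538.4 -106.7] 13.5 z [146.  154.8 165.4] px [374.4 191. ]
yshould 472 rect (array([ 536.4, -108.8]), array([54.6, 58.6]), 40.32) circ [ 538.5 -106.9] 30.4 z [114.1 125.4 133.3] px [372.8 204.6]
can 586 rect (array([552.6,  71.9]), array([68.1, 64.5]), 73.68) circ [552.8  71. ] 34.9 z [121.3 123.8 126.1] px [317.8 148.6]
```

```bash
cat >> h.py <<'E'
def goal(x,y,z,yawdeg):
    s=env.state(); a=s["tcp_rot"][2]; d=np.array([x,y,z])-s["eef_pos"]
    c,n=np.cos(a),np.sin(a); t=(a-np.radians(yawdeg)+np.pi)%(2*np.pi)-np.pi
    print("t %.1f tool dx %.1f dy %.1f dz %.1f turn %.3f | pos"%(s["t"],c*d[0]+n*d[1],n*d[0]-c*d[1],-d[2],t),np.round(s["eef_pos"],1),np.round(np.degrees(s["tcp_rot"]),1),"open %.2f grip %.1f"%(s["opening"],s["grip_force"]))
E
echo '[{"spin":0.12, "jaw":1}, {"spin":0.24, "jaw":1}, {"spin":0.36, "jaw":1}, {"spin":0.48, "jaw":1}, {"spin":0.6, "jaw":1}]' | python3 steer.py
echo '[{"spin":0.12, "jaw":1}, {"spin":0.24, "jaw":1}, {"spin":0.36, "jaw":1}, {"spin":0.48, "jaw":1}, {"spin":0.6, "jaw":1}]' | python3 steer.py
echo '[{"spin":0.12, "jaw":1}, {"spin":0.223, "jaw":1}, {"spin":0.223, "jaw":1}]' | python3 steer.py
python3 - <<'E'
from h import *
for n in("top","side"):
    I=env.camera_info(n); p,d=env.read_camera(n); C=cloud(I,d); hsv=cv2.cvtColor(p,cv2.COLOR_RGB2HSV)
    X,Y,Z=np.moveaxis(C,2,0); H,S,V=np.moveaxis(hsv,2,0)
    m=((X>250)&(X<750)&(Y<-200)&(Y>-420)&(S<60)&(V>90)&(Z<40)).astype(np.uint8)
    N,l,s,c=cv2.connectedComponentsWithStats(m); q=np.argwhere(l==1+s[1:,4].argmax())[:,::-1]
    print(n,rect(plane(I,q,4)),rect(plane(I,q,16)))
goal(540,-107,190,85.65)
E
```

```text
t: 0.62
eef_pos: [138.6, 609.4, 214.5]
tcp_rot: [-3.141, 0.0, 2.312]
ft_force: [0.6, 0.3, 0.5]
opening: 1.002
grip_force: 0.0
t: 1.03
eef_pos: [138.7, 609.3, 214.5]
tcp_rot: [-3.141, 0.0, 1.712]
ft_force: [-0.8, 0.3, -0.3]
opening: 1.002
grip_force: 0.0
t: 1.28
eef_pos: [138.7, 609.4, 214.5]
tcp_rot: [-3.142, 0.0, 1.49]
ft_force: [0.9, 0.3, -0.3]
opening: 1.002
grip_force: 0.0
top (array([ 469.6, -297.6]), array([304.7, 133.7]), 4.23) (array([ 468.7, -293.1]), array([300.4, 131.8]), 4.23)
side (array([ 472.7, -291.4]), array([305. , 133.2]), 4.28) (array([ 466.9, -294.3]), array([300.8, 131.3]), 4.28)
t 1.4 tool dx -685.5 dy 452.1 dz 24.6 turn 0.004 | pos [138.7 609.4 214.6] [-180.     0.    85.9] open 1.00 grip 0.0
```

```bash
echo '[{"d":[0, 40, 0], "jaw":1}, {"d":[0, 80, 0], "jaw":1}, {"d":[0, 120, 0], "jaw":1}, {"d":[0, 160, 0], "jaw":1}, {"d":[0, 200, 0], "jaw":1}]' | python3 steer.py >/dev/null
echo '[{"d":[-32, 25, 0], "jaw":1}, {"d":[-64, 50, 0], "jaw":1}, {"d":[-96, 75, 0], "jaw":1}, {"d":[-128, 100, 0], "jaw":1}, {"d":[-160, 125, 0], "jaw":1}]' | python3 steer.py>/dev/null
echo '[{"d":[-35, 20, 0], "jaw":1}, {"d":[-70, 40, 0], "jaw":1}, {"d":[-105, 60, 0], "jaw":1}, {"d":[-140, 80, 0], "jaw":1}, {"d":[-175, 100, 0], "jaw":1}]' | python3 steer.py>/dev/null
echo '[{"d":[-35, 10, 0], "jaw":1}, {"d":[-70, 20, 0], "jaw":1}, {"d":[-105, 27, 0], "jaw":1}, {"d":[-140, 27, 0], "jaw":1}, {"d":[-175, 27, 0], "jaw":1}]' | python3 steer.py>/dev/null
echo '[{"d":[-35, 0, 6], "jaw":1}, {"d":[-70, 0, 12], "jaw":1}, {"d":[-105, 0, 18], "jaw":1}, {"d":[-140, 0, 24], "jaw":1}, {"d":[-175.5, 0, 24], "jaw":1}]' | python3 steer.py
python3 -c "
from h import *
goal(540,-107,92,85.65); show('top','top1')"
```

```text
t: 3.47
eef_pos: [536.6, -109.9, 189.7]
tcp_rot: [-3.14, -0.0, 1.499]
ft_force: [0.3, 0.2, 0.3]
opening: 0.999
grip_force: 0.0
t 3.5 tool dx 3.2 dy 3.2 dz 97.7 turn 0.004 | pos [ 536.6 -109.9  189.7] [-179.9   -0.    85.9] open 1.00 grip 0.0
```

View pics/top1.png

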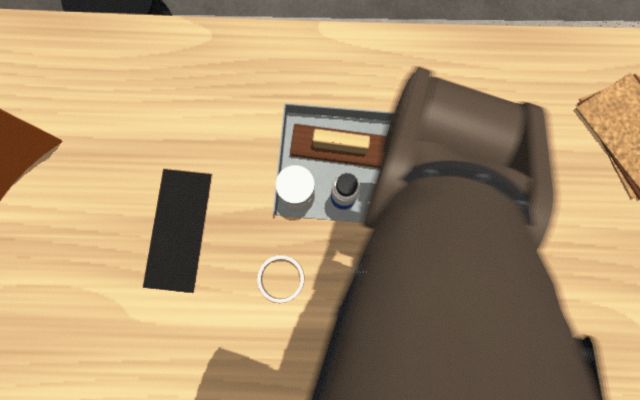

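The arm is over the bottle and hides it in this view. The tub (295,185) and aerosol (346,188) have not moved. Next I descend and grip.

```bash
echo '[{"d":[3, 3, 0], "jaw":1}, {"d":[3, 3, 25], "jaw":1}, {"d":[3, 3, 50], "jaw":1}, {"d":[3, 3, 75], "jaw":1}, {"d":[3, 3, 97], "jaw":1}]' | python3 steer.py
echo '[{"jaw":1}, {"jaw":0}, {"jaw":0}, {"jaw":0}, {"jaw":0}]' | python3 steer.py
echo '[{"jaw":0}, {"jaw":0}, {"jaw":0}, {"jaw":0}]' | python3 steer.py
echo '[{"jaw":0}, {"d":[0, 0, -10], "jaw":0}, {"d":[0, 0, -20], "jaw":0}, {"d":[0, 0, -40], "jaw":0}, {"d":[0, 0, -60], "jaw":0}]' | python3 steer.py
python3 -c "
from h import *
t=np.radians(4.25); goal(468+90*np.cos(t),-293.7+90*np.sin(t),152,85.65)"
```

```text
t: 3.93
eef_pos: [540.6, -104.7, 92.5]
tcp_rot: [3.142, -0.0, 1.498]
ft_force: [0.0, 0.2, -1.2]
opening: 1.001
grip_force: 0.0
t: 4.35
eef_pos: [541.2, -105.6, 94.9]
tcp_rot: [3.139, 0.0, 1.495]
ft_force: [0.4, -0.3, 0.6]
opening: 0.774
grip_force: 0.0
t: 4.68
eef_pos: [540.9, -105.7, 94.2]
tcp_rot: [3.141, 0.0, 1.495]
ft_force: [0.3, 0.0, 6.4]
opening: 0.628
grip_force: 30.0
t: 5.1
eef_pos: [540.2, -105.6, 154.6]
tcp_rot: [-3.14, -0.0, 1.495]
ft_force: [0.3, 0.5, -1.9]
opening: 0.626
grip_force: 30.0
t 5.1 tool dx -179.6 dy 31.3 dz 2.6 turn -0.000 | pos [ 540.2 -105.6  154.6] [-179.9   -0.    85.6] open 0.63 grip 30.0
```

```bash
echo '[{"d":[-20, 5, 0], "jaw":0}, {"d":[-50, 12, 0], "jaw":0}, {"d":[-80, 18, 0], "jaw":0}, {"d":[-110, 24, 0], "jaw":0}, {"d":[-140, 31, 0], "jaw":0}]' | python3 steer.py>/dev/null
echo '[{"d":[-25, 0, 0], "jaw":0}, {"d":[-40, 0, 0], "spin":0.1, "jaw":0}, {"d":[-40, 0, 0], "spin":0.2, "jaw":0}, {"d":[-40, 0, 0], "spin":0.3, "jaw":0}, {"d":[-40, 0, 0], "spin":0.4, "jaw":0}]' | python3 steer.py>/dev/null
echo '[{"spin":0.1, "jaw":0}, {"spin":0.2, "jaw":0}, {"spin":0.3, "jaw":0}, {"spin":0.4, "jaw":0}, {"spin":0.5, "jaw":0}]' | python3 steer.py>/dev/null
echo '[{"spin":0.1, "jaw":0}, {"spin":0.2, "jaw":0}, {"spin":0.3, "jaw":0}, {"spin":0.4, "jaw":0}, {"spin":0.52, "jaw":0}]' | python3 steer.py
python3 -c "
from h import *
goal(557.8,-287,94.5,4.25)"
```

```text
t: 6.77
eef_pos: [557.7, -287.4, 154.4]
tcp_rot: [-3.141, -0.0, 0.07]
ft_force: [0.9, -0.9, -2.8]
opening: 0.626
grip_force: 30.0
t 6.8 tool dx 0.2 dy -0.4 dz 59.9 turn -0.004 | pos [ 557.7 -287.4  154.4] [-180.   -0.    4.] open 0.63 grip 30.0
```

```bash
echo '[{"d":[0, 0, 15], "jaw":0}, {"d":[0, 0, 30], "jaw":0}, {"d":[0, 0, 45], "jaw":0}, {"d":[0, 0, 54], "jaw":0}, {"d":[0, 0, 57], "jaw":0}]' | python3 steer.py
echo '[{"d":[0, 0, 1], "jaw":0}, {"d":[0, 0, 2], "jaw":0}, {"d":[0, 0, 2.5], "jaw":0}, {"d":[0, 0, 2.5], "jaw":0}]' | python3 steer.py
```

```text
t: 7.18
eef_pos: [557.3, -287.2, 95.7]
tcp_rot: [-3.14, 0.002, 0.075]
ft_force: [-0.3, -0.2, -2.5]
opening: 0.62
grip_force: 30.0
t: 7.52
eef_pos: [558.0, -287.6, 94.7]
tcp_rot: [3.141, -0.001, 0.075]
ft_force: [1.0, 0.2, -2.9]
opening: 0.625
grip_force: 30.0
```

```bash
echo '[{"d":[0, 0, 0.7], "jaw":0}, {"d":[0, 0, 1.4], "jaw":0}, {"d":[0, 0, 1.4], "jaw":0}]' | python3 steer.py
```

```text
t: 7.77
eef_pos: [558.2, -287.7, 94.2]
tcp_rot: [3.141, -0.002, 0.075]
ft_force: [-2.0, 0.9, 8.4]
opening: 0.627
grip_force: 30.0
```

```bash
python3 -c "
from h import *
show('side','side1')"
```

```text
(no output)
```

View pics/side1.png

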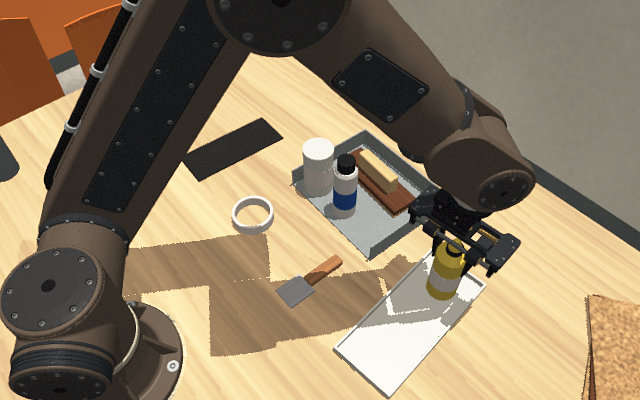

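The bottle stands in the back of the tray at (443,270), with the floor contact showing as +8 N. I release it and go for the aerosol.

```bash
echo '[{"jaw":0.9}, {"jaw":0.9}, {"jaw":0.9}, {"jaw":0.9}, {"jaw":0.9}]' | python3 steer.py
echo '[{"d":[0, 0, -20], "jaw":0.9}, {"d":[0, 0, -40], "jaw":0.9}, {"d":[0, 0, -60], "jaw":0.9}, {"d":[0, 0, -80], "jaw":1}, {"d":[0, 0, -105], "jaw":1}]' | python3 steer.py
echo '[{"spin":-0.12, "jaw":1}, {"spin":-0.24, "jaw":1}, {"spin":-0.36, "jaw":1}, {"spin":-0.48, "jaw":1}, {"spin":-0.6, "jaw":1}]' | python3 steer.py >/dev/null
echo '[{"spin":-0.12, "jaw":1}, {"spin":-0.24, "jaw":1}, {"spin":-0.36, "jaw":1}, {"spin":-0.48, "jaw":1}, {"spin":-0.6, "jaw":1}]' | python3 steer.py >/dev/null
echo '[{"spin":-0.12, "jaw":1}, {"spin":-0.22, "jaw":1}, {"spin":-0.22, "jaw":1}]' | python3 steer.py >/dev/null
python3 -c "
from h import *
goal(548.6,-18.6,195,85.65)"
```

```text
t: 8.23
eef_pos: [557.8, -287.5, 92.6]
tcp_rot: [-3.141, -0.0, 0.075]
ft_force: [-0.3, 0.8, 0.8]
opening: 0.883
grip_force: 0.0
t: 8.65
eef_pos: [557.4, -287.2, 197.8]
tcp_rot: [-3.14, 0.001, 0.075]
ft_force: [0.5, 0.9, -0.6]
opening: 0.978
grip_force: 0.0
t 9.7 tool dx 267.5 dy -28.3 dz 2.6 turn 0.004 | pos [ 557.7 -287.5  197.6] [-180.    -0.    85.9] open 1.00 grip 0.0
```

```bash
echo '[{"d":[35, -6, 0], "jaw":1}, {"d":[70, -12, 0], "jaw":1}, {"d":[105, -18, 0], "jaw":1}, {"d":[140, -24, 0], "jaw":1}, {"d":[175, -28, 0], "jaw":1}]' | python3 steer.py>/dev/null
echo '[{"d":[35, 0, 0], "jaw":1}, {"d":[70, 0, 0], "jaw":1}, {"d":[92.5, 0, 0], "spin":0.004, "jaw":1}, {"d":[92.5, 0, 0], "spin":0.004, "jaw":1}]' | python3 steer.py
python3 -c "
from h import *
goal(548.6,-18.6,93,85.65)"
```

```text
t: 10.48
eef_pos: [550.1, -15.0, 197.9]
tcp_rot: [3.142, -0.001, 1.49]
ft_force: [-0.5, -0.2, 0.2]
opening: 1.001
grip_force: 0.0
t 10.5 tool dx -3.7 dy -1.2 dz 104.9 turn -0.005 | pos [550.1 -15.  197.9] [180.   -0.   85.4] open 1.00 grip 0.0
```

```bash
echo '[{"jaw":1}, {"jaw":1}]' | python3 steer.py
python3 -c "
from h import *
goal(548.6,-18.6,93,85.65)"
```

```text
t: 10.65
eef_pos: [550.2, -18.9, 197.7]
tcp_rot: [3.142, 0.0, 1.489]
ft_force: [0.0, -0.5, 0.1]
opening: 0.999
grip_force: 0.0
t 10.7 tool dx 0.2 dy -1.7 dz 104.7 turn -0.006 | pos [550.2 -18.9 197.7] [180.    0.   85.3] open 1.00 grip 0.0
```

```bash
echo '[{"d":[0, -1.5, 25], "jaw":1}, {"d":[0, -1.5, 50], "jaw":1}, {"d":[0, -1.5, 75], "jaw":1}, {"d":[0, -1.5, 95], "jaw":1}, {"d":[0, -1.5, 104.5], "jaw":1}]' | python3 steer.py
echo '[{"jaw":1}, {"jaw":0}, {"jaw":0}, {"jaw":0}, {"jaw":0}]' | python3 steer.py
echo '[{"jaw":0}, {"jaw":0}, {"jaw":0}, {"jaw":0}, {"jaw":0}]' | python3 steer.py
echo '[{"jaw":0}, {"jaw":0}, {"jaw":0}]' | python3 steer.py
python3 -c "
from h import *
t=np.radians(4.25); goal(468,-293.7,152,85.65)"
```

```text
t: 11.07
eef_pos: [547.8, -19.7, 90.9]
tcp_rot: [-3.139, -0.0, 1.488]
ft_force: [-0.6, -0.2, 0.4]
opening: 0.999
grip_force: 0.0
t: 11.48
eef_pos: [549.2, -18.6, 94.3]
tcp_rot: [3.14, 0.0, 1.491]
ft_force: [0.2, 0.2, -0.9]
opening: 0.776
grip_force: 0.0
t: 11.9
eef_pos: [548.8, -18.5, 93.4]
tcp_rot: [3.141, -0.0, 1.491]
ft_force: [0.1, 0.1, 2.3]
opening: 0.52
grip_force: 30.0
t: 12.15
eef_pos: [548.8, -18.5, 93.4]
tcp_rot: [3.141, -0.0, 1.491]
ft_force: [0.3, 0.4, 3.1]
opening: 0.523
grip_force: 30.0
t 12.2 tool dx -280.8 dy -58.6 dz -58.6 turn -0.004 | pos [548.8 -18.5  93.4] [180.   -0.   85.4] open 0.52 grip 30.0
```

```bash
echo '[{"d":[0, 0, -10], "jaw":0}, {"d":[0, 0, -20], "jaw":0}, {"d":[0, 0, -40], "jaw":0}, {"d":[0, 0, -60], "jaw":0}, {"d":[-5, -10, -60], "jaw":0}]' | python3 steer.py >/dev/null
echo '[{"d":[-20, -15, 0], "jaw":0}, {"d":[-50, -30, 0], "jaw":0}, {"d":[-80, -40, 0], "jaw":0}, {"d":[-110, -48.5, 0], "jaw":0}, {"d":[-140, -48.5, 0], "jaw":0}]' | python3 steer.py>/dev/null
echo '[{"d":[-30, 0, 0], "jaw":0}, {"d":[-60, 0, 0], "jaw":0}, {"d":[-90, 0, 0], "jaw":0}, {"d":[-115, 0, 0], "jaw":0}, {"d":[-136, 0, 0], "jaw":0}]' | python3 steer.py>/dev/null
echo '[{"spin":0.1, "jaw":0}, {"spin":0.2, "jaw":0}, {"spin":0.3, "jaw":0}, {"spin":0.4, "jaw":0}, {"spin":0.5, "jaw":0}]' | python3 steer.py>/dev/null
echo '[{"spin":0.1, "jaw":0}, {"spin":0.2, "jaw":0}, {"spin":0.3, "jaw":0}, {"spin":0.4, "jaw":0}, {"spin":0.5, "jaw":0}]' | python3 steer.py>/dev/null
echo '[{"spin":0.1, "jaw":0}, {"spin":0.2, "jaw":0}, {"spin":0.3, "jaw":0}, {"spin":0.41, "jaw":0}, {"spin":0.41, "jaw":0}]' | python3 steer.py
python3 -c "
from h import *
goal(468,-293.7,93.4,4.25)"
```

```text
t: 14.65
eef_pos: [467.0, -293.6, 152.8]
tcp_rot: [-3.141, 0.001, 0.076]
ft_force: [0.1, 0.2, -2.5]
opening: 0.523
grip_force: 30.0
t 14.7 tool dx 0.9 dy 0.2 dz 59.4 turn 0.002 | pos [ 467.  -293.6  152.8] [-180.     0.     4.3] open 0.52 grip 30.0
```

```bash
echo '[{"d":[1, 0, 15], "jaw":0}, {"d":[1, 0, 30], "jaw":0}, {"d":[1, 0, 45], "jaw":0}, {"d":[1, 0, 54], "jaw":0}, {"d":[1, 0, 57], "jaw":0}]' | python3 steer.py
echo '[{"d":[0, 0, 1], "jaw":0}, {"d":[0, 0, 2], "jaw":0}, {"d":[0, 0, 3], "jaw":0}, {"d":[0, 0, 3], "jaw":0}]' | python3 steer.py
```

```text
t: 15.07
eef_pos: [468.0, -293.4, 94.7]
tcp_rot: [-3.14, 0.002, 0.083]
ft_force: [-0.3, 0.6, -2.3]
opening: 0.527
grip_force: 30.0
t: 15.4
eef_pos: [469.1, -294.0, 93.6]
tcp_rot: [3.141, -0.001, 0.081]
ft_force: [-0.2, -0.1, -2.5]
opening: 0.522
grip_force: 30.0
```

```bash
echo '[{"d":[0, 0, 0.7], "jaw":0}, {"d":[0, 0, 1.4], "jaw":0}, {"d":[0, 0, 1.4], "jaw":0}]' | python3 steer.py
echo '[{"jaw":0}, {"jaw":0}]' | python3 steer.py
```

```text
t: 15.65
eef_pos: [469.4, -294.2, 93.3]
tcp_rot: [3.14, -0.002, 0.081]
ft_force: [-2.1, 0.4, 10.7]
opening: 0.524
grip_force: 30.0
t: 15.82
eef_pos: [469.4, -294.1, 93.3]
tcp_rot: [3.14, -0.002, 0.081]
ft_force: [-1.7, 2.1, 11.0]
opening: 0.525
grip_force: 30.0
```

```bash
echo '[{"jaw":0.9}, {"jaw":0.9}, {"jaw":0.9}, {"jaw":0.9}, {"jaw":0.9}]' | python3 steer.py
echo '[{"d":[0, 0, -20], "jaw":0.9}, {"d":[0, 0, -40], "jaw":0.9}, {"d":[0, 0, -60], "jaw":0.9}, {"d":[0, 0, -80], "jaw":1}, {"d":[0, 0, -105], "jaw":1}]' | python3 steer.py>/dev/null
echo '[{"spin":-0.12, "jaw":1}, {"spin":-0.24, "jaw":1}, {"spin":-0.36, "jaw":1}, {"spin":-0.48, "jaw":1}, {"spin":-0.6, "jaw":1}]' | python3 steer.py >/dev/null
echo '[{"spin":-0.12, "jaw":1}, {"spin":-0.24, "jaw":1}, {"spin":-0.36, "jaw":1}, {"spin":-0.48, "jaw":1}, {"spin":-0.6, "jaw":1}]' | python3 steer.py >/dev/null
echo '[{"spin":-0.12, "jaw":1}, {"spin":-0.215, "jaw":1}, {"spin":-0.215, "jaw":1}]' | python3 steer.py >/dev/null
python3 -c "
from h import *
goal(553,70.5,195,85.65);show('side','side2')"
```

```text
t: 16.23
eef_pos: [468.9, -293.9, 91.7]
tcp_rot: [-3.141, -0.0, 0.081]
ft_force: [0.6, -0.2, 0.7]
opening: 0.814
grip_force: 0.0
t 17.7 tool dx 369.3 dy 58.2 dz 1.7 turn 0.005 | pos [ 468.9 -293.8  196.7] [-180.   -0.   86.] open 1.00 grip 0.0
```

View pics/side2.png

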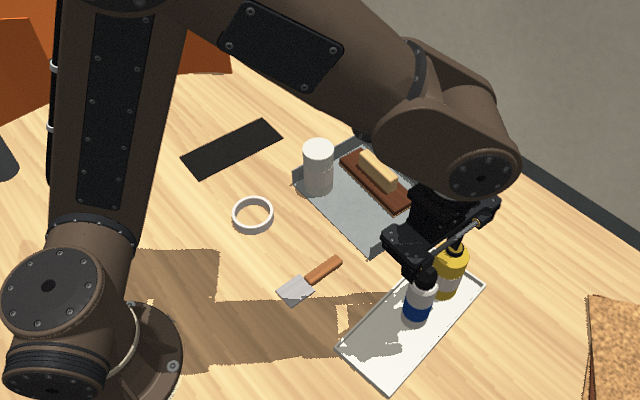

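The aerosol (420,300) and bottle (450,270) both stand in the tray, and the sander is untouched. Next is the tub.

```bash
echo '[{"d":[37, 6, 0], "jaw":1}, {"d":[74, 12, 0], "jaw":1}, {"d":[111, 18, 0], "jaw":1}, {"d":[148, 24, 0], "jaw":1}, {"d":[185, 30, 0], "jaw":1}]' | python3 steer.py>/dev/null
echo '[{"d":[37, 6, 0], "jaw":1}, {"d":[74, 12, 0], "jaw":1}, {"d":[111, 18, 0], "jaw":1}, {"d":[148, 24, 0], "jaw":1}, {"d":[184.3, 28.2, 0], "spin":0.005, "jaw":1}]' | python3 steer.py>/dev/null
echo '[{"jaw":1}, {"jaw":1}, {"jaw":1}]' | python3 steer.py
python3 -c "
from h import *
goal(553,70.5,85,85.65)"
```

```text
t: 18.87
eef_pos: [554.4, 69.9, 196.7]
tcp_rot: [-3.141, 0.0, 1.489]
ft_force: [0.1, -0.6, 0.9]
opening: 0.997
grip_force: 0.0
t 18.9 tool dx 0.4 dy -1.5 dz 111.7 turn -0.006 | pos [554.4  69.9 196.7] [-180.     0.    85.3] open 1.00 grip 0.0
```

```bash
echo '[{"d":[0.4, -1.5, 25], "jaw":1}, {"d":[0.4, -1.5, 50], "jaw":1}, {"d":[0.4, -1.5, 75], "jaw":1}, {"d":[0.4, -1.5, 100], "jaw":1}, {"d":[0.4, -1.5, 111.5], "jaw":1}]' | python3 steer.py>/dev/null
echo '[{"jaw":1}, {"jaw":0}, {"jaw":0}, {"jaw":0}, {"jaw":0}]' | python3 steer.py>/dev/null
echo '[{"jaw":0}, {"jaw":0}, {"jaw":0}, {"jaw":0}, {"jaw":0}]' | python3 steer.py
python3 -c "
from h import *
goal(378.2,-300.4,145,85.65)"
```

```text
t: 20.12
eef_pos: [553.6, 70.6, 86.0]
tcp_rot: [3.14, -0.0, 1.491]
ft_force: [0.6, -1.5, 6.0]
opening: 0.69
grip_force: 30.0
t 20.1 tool dx -383.8 dy -145.2 dz -59.0 turn -0.004 | pos [553.6  70.6  86. ] [179.9  -0.   85.4] open 0.69 grip 30.0
```

```bash
echo '[{"d":[0, 0, -10], "jaw":0}, {"d":[0, 0, -20], "jaw":0}, {"d":[0, 0, -40], "jaw":0}, {"d":[0, 0, -60], "jaw":0}, {"d":[-10, -4, -60], "jaw":0}]' | python3 steer.py >/dev/null
echo '[{"d":[-25, -9, 0], "jaw":0}, {"d":[-55, -21, 0], "jaw":0}, {"d":[-85, -32, 0], "jaw":0}, {"d":[-115, -43, 0], "jaw":0}, {"d":[-145, -55, 0], "jaw":0}]' | python3 steer.py>/dev/null
echo '[{"d":[-30, -11, 0], "jaw":0}, {"d":[-60, -23, 0], "jaw":0}, {"d":[-90, -34, 0], "jaw":0}, {"d":[-120, -45, 0], "jaw":0}, {"d":[-150, -57, 0], "jaw":0}]' | python3 steer.py>/dev/null
echo '[{"d":[-30, -11, 0], "jaw":0}, {"d":[-55, -21, 0], "jaw":0}, {"d":[-79, -29.5, 0], "jaw":0}, {"d":[-79, -29.5, 0], "spin":0.1, "jaw":0}, {"d":[-79, -29.5, 0], "spin":0.2, "jaw":0}]' | python3 steer.py>/dev/null
echo '[{"spin":0.1, "jaw":0}, {"spin":0.2, "jaw":0}, {"spin":0.3, "jaw":0}, {"spin":0.4, "jaw":0}, {"spin":0.5, "jaw":0}]' | python3 steer.py>/dev/null
echo '[{"spin":0.1, "jaw":0}, {"spin":0.2, "jaw":0}, {"spin":0.3, "jaw":0}, {"spin":0.4, "jaw":0}, {"spin":0.5, "jaw":0}]' | python3 steer.py>/dev/null
echo '[{"spin":0.1, "jaw":0}, {"spin":0.21, "jaw":0}, {"spin":0.21, "jaw":0}, {"spin":0.21, "jaw":0}]' | python3 steer.py
python3 -c "
from h import *
goal(378.2,-300.4,86,4.25)"
```

```text
t: 22.95
eef_pos: [376.8, -300.4, 145.0]
tcp_rot: [-3.141, 0.0, 0.084]
ft_force: [-0.4, 0.6, -5.1]
opening: 0.69
grip_force: 30.0
t 22.9 tool dx 1.3 dy 0.1 dz 59.0 turn 0.010 | pos [ 376.8 -300.4  145. ] [-180.     0.     4.8] open 0.69 grip 30.0
```

```bash
echo '[{"d":[1, 0, 15], "jaw":0}, {"d":[1, 0, 30], "jaw":0}, {"d":[1, 0, 45], "jaw":0}, {"d":[1, 0, 54], "jaw":0}, {"d":[1, 0, 57], "jaw":0}]' | python3 steer.py
echo '[{"d":[0, 0, 1], "jaw":0}, {"d":[0, 0, 2], "jaw":0}, {"d":[0, 0, 3], "jaw":0}, {"d":[0, 0, 3], "jaw":0}, {"d":[0, 0, 3], "jaw":0}]' | python3 steer.py
```

```text
t: 23.37
eef_pos: [377.9, -300.1, 87.0]
tcp_rot: [-3.14, 0.001, 0.083]
ft_force: [0.3, 0.2, -5.1]
opening: 0.69
grip_force: 30.0
t: 23.78
eef_pos: [378.6, -300.7, 86.1]
tcp_rot: [3.141, -0.001, 0.081]
ft_force: [-1.8, 1.0, 3.7]
opening: 0.691
grip_force: 30.0
```

```bash
echo '[{"jaw":0.9}, {"jaw":0.9}, {"jaw":0.9}, {"jaw":0.9}, {"jaw":0.9}]' | python3 steer.py
echo '[{"d":[0, 0, -20], "jaw":0.9}, {"d":[0, 0, -40], "jaw":0.9}, {"d":[0, 0, -60], "jaw":0.9}, {"d":[0, 0, -80], "jaw":0.9}, {"d":[0, 0, -110], "jaw":0.9}]' | python3 steer.py>/dev/null
echo '[{"spin":-0.12, "jaw":0.6}, {"spin":-0.24, "jaw":0.6}, {"spin":-0.36, "jaw":0.6}, {"spin":-0.48, "jaw":0.6}, {"spin":-0.6, "jaw":0.6}]' | python3 steer.py >/dev/null
echo '[{"spin":-0.12, "jaw":0.6}, {"spin":-0.24, "jaw":0.6}, {"spin":-0.36, "jaw":0.6}, {"spin":-0.48, "jaw":0.6}, {"spin":-0.6, "jaw":0.6}]' | python3 steer.py >/dev/null
echo '[{"spin":-0.12, "jaw":0.6}, {"spin":-0.18, "jaw":0.6}, {"spin":-0.18, "jaw":0.6}]' | python3 steer.py >/dev/null
python3 - <<'E'
from h import *
goal(655.5,-12,195,84); show('side','side3')
I=env.camera_info("side"); p,d=env.read_camera("side"); C=cloud(I,d); H,S,V=np.moveaxis(cv2.cvtColor(p,cv2.COLOR_RGB2HSV),2,0); X,Y,Z=np.moveaxis(C,2,0)
m=(X>560)&(X<780)&(abs(Y)<150)&(S>60)&(Z>56)&(Z<72); print(rect(C[m]))
E
```

```text
t: 24.2
eef_pos: [378.5, -300.5, 85.3]
tcp_rot: [3.141, -0.0, 0.081]
ft_force: [0.8, -0.3, 0.1]
opening: 0.897
grip_force: 0.0
t 25.7 tool dx 316.5 dy 244.6 dz 0.2 turn -0.003 | pos [ 378.4 -300.5  195.2] [-180.    -0.    83.9] open 0.60 grip 0.0
(array([0., 0.]), array([0., 0.]), 0.0)
```

View pics/side3.png

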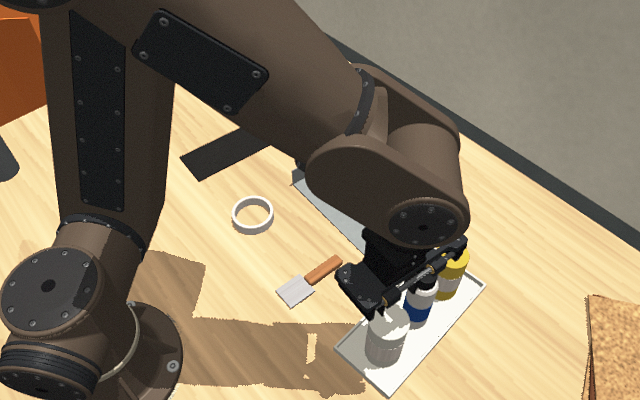

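All three containers stand in the tray: tub (385,340), aerosol (418,300) and bottle (452,272). Next is the sander.

```bash
echo '[{"d":[30, 24, 0], "jaw":0.6}, {"d":[60, 47, 0], "jaw":0.6}, {"d":[90, 70, 0], "jaw":0.6}, {"d":[120, 93, 0], "jaw":0.6}, {"d":[150, 116, 0], "jaw":0.6}]' | python3 steer.py>/dev/null
echo '[{"d":[30, 24, 0], "jaw":0.6}, {"d":[60, 47, 0], "jaw":0.6}, {"d":[90, 70, 0], "jaw":0.6}, {"d":[120, 93, 0], "jaw":0.6}, {"d":[150, 116, 0], "jaw":0.6}]' | python3 steer.py>/dev/null
echo '[{"d":[16, 12.5, 0], "jaw":0.6}, {"d":[16, 12.5, 0], "jaw":0.6}, {"d":[16, 12.5, 0], "jaw":0.6}, {"d":[16, 12.5, 0], "jaw":0.6}]' | python3 steer.py
python3 - <<'E'
from h import *
goal(655.5,-12,33,84); show('wrist','wrist1')
I=env.camera_info("wrist"); p,d=env.read_camera("wrist"); C=cloud(I,d); H,S,V=np.moveaxis(cv2.cvtColor(p,cv2.COLOR_RGB2HSV),2,0); X,Y,Z=np.moveaxis(C,2,0)
m=(X>560)&(X<780)&(abs(Y)<150)&(S>60)&(Z>56)&(Z<72); print("bar",m.sum(),rect(C[m]) if m.any() else 0, np.median(Z[m]))
E
```

```text
t: 26.97
eef_pos: [655.6, -13.6, 195.1]
tcp_rot: [-3.141, 0.0, 1.46]
ft_force: [1.2, -0.2, -0.8]
opening: 0.6
grip_force: 0.0
t 27.0 tool dx 1.6 dy -0.3 dz 162.1 turn -0.006 | pos [655.6 -13.6 195.1] [-180.     0.    83.6] open 0.60 grip 0.0
bar 3392 (array([658.6, -10.8]), array([108.8,  26. ]), 83.75) 67.62446856326409
```

View pics/wrist1.png

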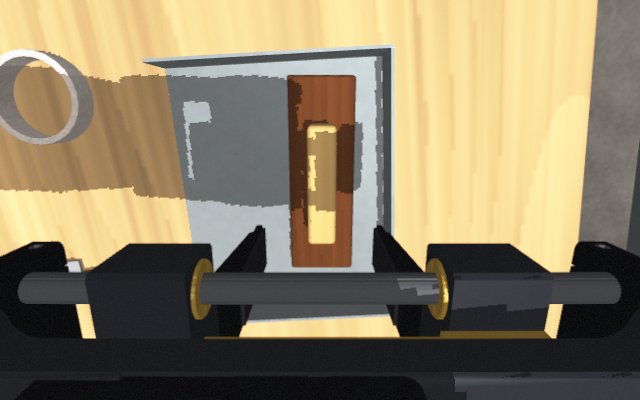

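The wrist view shows the bar at (321,185), centred between the fingers, with the bay's back wall clear at x = 385. Now I descend and grip.

```bash
echo '[{"d":[2, 1, 30], "jaw":0.6}, {"d":[2, 1, 60], "jaw":0.6}, {"d":[2, 1, 90], "jaw":0.6}, {"d":[2, 1, 115], "jaw":0.6}, {"d":[2, 1, 130], "jaw":0.6}]' | python3 steer.py>/dev/null
echo '[{"d":[0, 0, 12], "jaw":0.6}, {"d":[0, 0, 25], "jaw":0.6}, {"d":[0, 0, 31], "jaw":0.6}, {"d":[0, 0, 31], "jaw":0.6}, {"d":[0, 0, 31], "jaw":0.6}]' | python3 steer.py
echo '[{"jaw":0}, {"jaw":0}, {"jaw":0}, {"jaw":0}, {"jaw":0}]' | python3 steer.py
echo '[{"jaw":0}, {"jaw":0}, {"jaw":0}, {"jaw":0}, {"jaw":0}]' | python3 steer.py
python3 -c "
from h import *
goal(478.3,306.7,113,84)"
```

```text
t: 27.9
eef_pos: [657.6, -11.5, 34.8]
tcp_rot: [3.141, -0.0, 1.461]
ft_force: [-0.7, -0.4, -0.1]
opening: 0.6
grip_force: 0.0
t: 28.32
eef_pos: [657.5, -11.3, 34.7]
tcp_rot: [3.141, -0.0, 1.461]
ft_force: [-0.3, 0.2, 0.5]
opening: 0.307
grip_force: 0.0
t: 28.73
eef_pos: [657.5, -11.3, 34.6]
tcp_rot: [3.141, -0.0, 1.461]
ft_force: [-0.6, 0.1, 4.3]
opening: 0.269
grip_force: 30.0
t 28.7 tool dx 296.4 dy -213.0 dz -78.4 turn -0.005 | pos [657.5 -11.3  34.6] [180.   -0.   83.7] open 0.27 grip 30.0
```

```bash
echo '[{"d":[0, 0, -10], "jaw":0}, {"d":[0, 0, -20], "jaw":0}, {"d":[0, 0, -40], "jaw":0}, {"d":[0, 0, -60], "jaw":0}, {"d":[0, 0, -80], "jaw":0}]' | python3 steer.py 
echo '[{"d":[20, -14, 0], "jaw":0}, {"d":[50, -36, 0], "jaw":0}, {"d":[75, -54, 0], "jaw":0}, {"d":[100, -72, 0], "jaw":0}, {"d":[125, -90, 0], "jaw":0}]' | python3 steer.py>/dev/null
echo '[{"d":[25, -18, 0], "jaw":0}, {"d":[50, -36, 0], "jaw":0}, {"d":[75, -54, 0], "jaw":0}, {"d":[100, -72, 0], "jaw":0}, {"d":[125, -90, 0], "jaw":0}]' | python3 steer.py>/dev/null
echo '[{"d":[25, -18, 0], "jaw":0}, {"d":[46, -33, 0], "jaw":0}, {"d":[46, -33, 0], "spin":-0.1, "jaw":0}, {"d":[46, -33, 0], "spin":-0.2, "jaw":0}, {"d":[46, -33, 0], "spin":-0.3, "jaw":0}]' | python3 steer.py>/dev/null
echo '[{"spin":-0.1, "jaw":0}, {"spin":-0.2, "jaw":0}, {"spin":-0.3, "jaw":0}, {"spin":-0.4, "jaw":0}, {"spin":-0.5, "jaw":0}]' | python3 steer.py>/dev/null
echo '[{"spin":-0.1, "jaw":0}, {"spin":-0.2, "jaw":0}, {"spin":-0.3, "jaw":0}, {"spin":-0.4, "jaw":0}, {"spin":-0.5, "jaw":0}]' | python3 steer.py>/dev/null
echo '[{"spin":-0.1, "jaw":0}, {"spin":-0.2, "jaw":0}, {"spin":-0.3, "jaw":0}, {"spin":-0.3, "jaw":0}, {"spin":-0.3, "jaw":0}]' | python3 steer.py
python3 -c "
from h import *
goal(478.3,306.7,34.6,175.65); show('wrist','wrist2')"
```

```text
t: 29.15
eef_pos: [657.1, -11.4, 115.6]
tcp_rot: [-3.141, -0.0, 1.461]
ft_force: [0.9, -0.4, -3.0]
opening: 0.272
grip_force: 30.0
t: 31.65
eef_pos: [478.1, 306.2, 114.8]
tcp_rot: [3.141, 0.0, 3.058]
ft_force: [0.3, 0.6, -3.0]
opening: 0.273
grip_force: 30.0
t 31.6 tool dx -0.1 dy 0.5 dz 80.2 turn -0.008 | pos [478.1 306.2 114.8] [180.    0.  175.2] open 0.27 grip 30.0
```

View pics/wrist2.png

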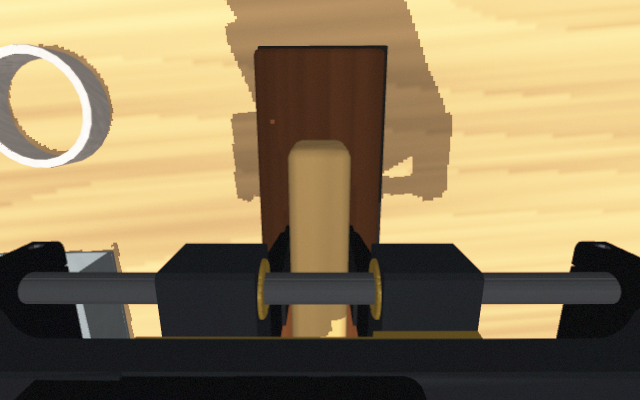

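The sander hangs level and square in the fingers, with its base at (320,150) hiding the mat. I lower it now.

```bash
echo '[{"d":[0, 0.5, 15], "jaw":0}, {"d":[0, 0.5, 35], "jaw":0}, {"d":[0, 0.5, 55], "jaw":0}, {"d":[0, 0.5, 70], "jaw":0}, {"d":[0, 0.5, 77], "spin":-0.008, "jaw":0}]' | python3 steer.py
echo '[{"d":[0, 0, 1], "jaw":0}, {"d":[0, 0, 2], "jaw":0}, {"d":[0, 0, 3], "jaw":0}, {"d":[0, 0, 3], "jaw":0}, {"d":[0, 0, 3], "jaw":0}]' | python3 steer.py
echo '[{"d":[0, 0, 0.7], "jaw":0}, {"d":[0, 0, 0.7], "jaw":0}, {"d":[0, 0, 0.7], "jaw":0}]' | python3 steer.py
```

```text
t: 32.12
eef_pos: [477.5, 306.4, 35.7]
tcp_rot: [-3.14, -0.002, 3.066]
ft_force: [-0.8, 0.5, -3.4]
opening: 0.273
grip_force: 30.0
t: 32.53
eef_pos: [478.5, 306.9, 35.1]
tcp_rot: [3.141, 0.001, 3.068]
ft_force: [0.7, 0.7, -3.1]
opening: 0.272
grip_force: 30.0
t: 32.78
eef_pos: [478.5, 306.9, 34.6]
tcp_rot: [3.141, 0.001, 3.069]
ft_force: [-1.6, -0.3, 5.0]
opening: 0.275
grip_force: 30.0
```

```bash
echo '[{"jaw":0.6}, {"jaw":0.6}, {"jaw":0.6}, {"jaw":0.6}, {"jaw":0.6}]' | python3 steer.py
echo '[{"d":[0, 0, -20], "jaw":0.6}, {"d":[0, 0, -50], "jaw":0.6}, {"d":[0, 0, -85], "jaw":0.6}, {"d":[0, 0, -120], "jaw":0.8}, {"d":[0, 0, -160], "jaw":1}]' | python3 steer.py>/dev/null
echo '[{"spin":0.12, "jaw":1}, {"spin":0.24, "jaw":1}, {"spin":0.36, "jaw":1}, {"spin":0.48, "jaw":1}, {"spin":0.6, "jaw":1}]' | python3 steer.py >/dev/null
echo '[{"spin":0.12, "jaw":1}, {"spin":0.24, "jaw":1}, {"spin":0.36, "jaw":1}, {"spin":0.48, "jaw":1}, {"spin":0.6, "jaw":1}]' | python3 steer.py >/dev/null
echo '[{"spin":0.12, "jaw":1}, {"spin":0.24, "jaw":1}, {"spin":0.375, "jaw":1}, {"spin":0.375, "jaw":1}]' | python3 steer.py
python3 - <<'E'
from h import *
goal(378.5,-300.5,195,85.65)
for n in("top","side"):
    I=env.camera_info(n); p,d=env.read_camera(n); C=cloud(I,d); H,S,V=np.moveaxis(cv2.cvtColor(p,cv2.COLOR_RGB2HSV),2,0); X,Y,Z=np.moveaxis(C,2,0)
    m=(X>340)&(X<620)&(Y>200)&(Y<420)&(S>90)&(Z>12)&(Z<30)&(V<130)
    b=(X>340)&(X<620)&(Y>200)&(Y<420)&(S>50)&(Z>56)&(Z<74)
    for q in (m,b): print(n,q.sum(),rect(C[q]) if q.any() else 0)
show("side","side4")
E
```

```text
t: 33.2
eef_pos: [478.2, 306.8, 33.6]
tcp_rot: [3.141, 0.0, 3.069]
ft_force: [0.8, -0.3, 0.2]
opening: 0.56
grip_force: 0.0
t: 34.78
eef_pos: [478.1, 306.7, 193.6]
tcp_rot: [-3.142, -0.0, 1.488]
ft_force: [-0.6, -0.2, 0.1]
opening: 1.0
grip_force: 0.0
t 34.8 tool dx -613.4 dy -49.1 dz -1.4 turn -0.007 | pos [478.1 306.7 193.6] [-180.    -0.    85.3] open 1.00 grip 0.0
top 2391 (array([477.4, 306.5]), array([ 67.1, 199.1]), 86.02)
top 897 (array([477.3, 305.8]), array([ 27. , 109.4]), 85.8)
side 1259 (array([475.3, 304.3]), array([ 70.8, 198.9]), 86.27)
side 442 (array([475.6, 305.7]), array([ 31., 109.]), 86.39)
```

View pics/side4.png

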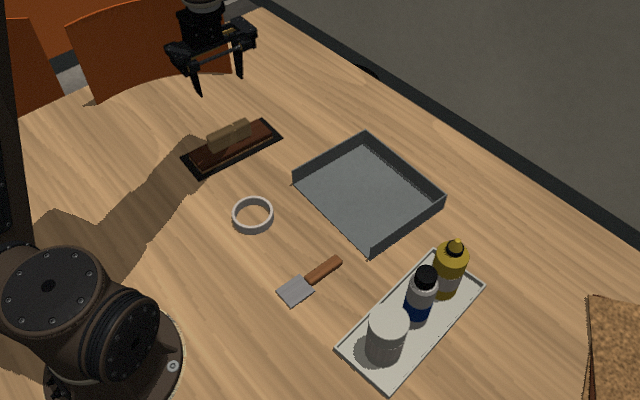

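The sander lies centred on the mat at (232,148), and the three containers still stand in the tray. I return the tub first.

```bash
echo '[{"d":[-40, 2, 0], "jaw":1}, {"d":[-80, 4, 0], "jaw":1}, {"d":[-120, 6, 0], "jaw":1}, {"d":[-160, 8, 0], "jaw":1}, {"d":[-200, 10, 0], "jaw":1}]' | python3 steer.py>/dev/null
echo '[{"d":[-40, 2, 0], "jaw":1}, {"d":[-80, 4, 0], "jaw":1}, {"d":[-120, 6, 0], "jaw":1}, {"d":[-160, 8, 0], "jaw":1}, {"d":[-200, 10, 0], "jaw":1}]' | python3 steer.py>/dev/null
echo '[{"d":[-40, -14, 0], "jaw":1}, {"d":[-80, -28, 0], "jaw":1}, {"d":[-120, -42, 0], "jaw":1}, {"d":[-160, -56, 0], "jaw":1}, {"d":[-195, -69, 0], "jaw":1}]' | python3 steer.py>/dev/null
echo '[{"d":[-18.5, 0, 0], "spin":0.12, "jaw":1}, {"d":[-18.5, 0, 0], "spin":0.24, "jaw":1}, {"d":[-18.5, 0, 0], "spin":0.36, "jaw":1}, {"d":[-18.5, 0, 0], "spin":0.48, "jaw":1}, {"d":[-18.5, 0, 0], "spin":0.6, "jaw":1}]' | python3 steer.py>/dev/null
echo '[{"spin":0.12, "jaw":1}, {"spin":0.24, "jaw":1}, {"spin":0.36, "jaw":1}, {"spin":0.48, "jaw":1}, {"spin":0.6, "jaw":1}]' | python3 steer.py >/dev/null
echo '[{"spin":0.12, "jaw":1}, {"spin":0.208, "jaw":1}, {"spin":0.208, "jaw":1}, {"spin":0.208, "jaw":1}]' | python3 steer.py
python3 - <<'E'
from h import *
goal(378.5,-300.5,85.5,4.64)
I=env.camera_info("side"); p,d=env.read_camera("side"); C=cloud(I,d); H,S,V=np.moveaxis(cv2.cvtColor(p,cv2.COLOR_RGB2HSV),2,0); X,Y,Z=np.moveaxis(C,2,0)
E
```

```text
t: 37.35
eef_pos: [382.1, -301.2, 193.6]
tcp_rot: [-3.142, -0.0, 0.091]
ft_force: [0.7, 0.7, 0.8]
opening: 0.999
grip_force: 0.0
t 37.4 tool dx -3.6 dy -1.0 dz 108.1 turn 0.010 | pos [ 382.1 -301.2  193.6] [-180.    -0.     5.2] open 1.00 grip 0.0
```

```bash
echo '[{"d":[-3.6, -1, 10], "spin":0.01, "jaw":1}, {"d":[-3.6, -1, 35], "spin":0.01, "jaw":1}, {"d":[-3.6, -1, 65], "spin":0.01, "jaw":1}, {"d":[-3.6, -1, 95], "spin":0.01, "jaw":1}, {"d":[-3.6, -1, 108], "spin":0.01, "jaw":1}]' | python3 steer.py>/dev/null
echo '[{"jaw":1}, {"jaw":0}, {"jaw":0}, {"jaw":0}, {"jaw":0}]' | python3 steer.py
echo '[{"jaw":0}, {"jaw":0}, {"jaw":0}, {"jaw":0}, {"jaw":0}]' | python3 steer.py
echo '[{"jaw":0}, {"d":[0, 0, -10], "jaw":0}, {"d":[0, 0, -20], "jaw":0}, {"d":[0, 0, -40], "jaw":0}, {"d":[0, 0, -60], "jaw":0}]' | python3 steer.py
echo '[{"spin":-0.1, "jaw":0}, {"spin":-0.2, "jaw":0}, {"spin":-0.3, "jaw":0}, {"spin":-0.4, "jaw":0}, {"spin":-0.5, "jaw":0}]' | python3 steer.py>/dev/null
echo '[{"spin":-0.1, "jaw":0}, {"spin":-0.2, "jaw":0}, {"spin":-0.3, "jaw":0}, {"spin":-0.4, "jaw":0}, {"spin":-0.5, "jaw":0}]' | python3 steer.py>/dev/null
echo '[{"spin":-0.1, "jaw":0}, {"spin":-0.2, "jaw":0}, {"spin":-0.3, "jaw":0}, {"spin":-0.41, "jaw":0}, {"spin":-0.41, "jaw":0}]' | python3 steer.py
python3 -c "
from h import *
goal(553.4,70.6,146,85.4)"
```

```text
t: 38.23
eef_pos: [378.8, -300.8, 86.7]
tcp_rot: [3.14, -0.001, 0.076]
ft_force: [-0.4, 0.2, -0.2]
opening: 0.778
grip_force: 0.0
t: 38.65
eef_pos: [378.7, -300.8, 86.3]
tcp_rot: [3.141, -0.001, 0.076]
ft_force: [-0.7, -0.5, 7.6]
opening: 0.69
grip_force: 30.0
t: 39.07
eef_pos: [377.9, -299.9, 145.7]
tcp_rot: [-3.14, 0.001, 0.076]
ft_force: [-0.2, 0.0, -5.4]
opening: 0.69
grip_force: 30.0
t: 40.32
eef_pos: [378.2, -300.2, 145.3]
tcp_rot: [-3.141, -0.001, 1.491]
ft_force: [1.5, 0.3, -4.7]
opening: 0.688
grip_force: 30.0
t 40.3 tool dx 383.6 dy 145.1 dz -0.7 turn 0.000 | pos [ 378.2 -300.2  145.3] [-180.    -0.    85.4] open 0.69 grip 30.0
```

```bash
echo '[{"d":[20, 7, 0], "jaw":0}, {"d":[45, 17, 0], "jaw":0}, {"d":[75, 28, 0], "jaw":0}, {"d":[105, 40, 0], "jaw":0}, {"d":[135, 51, 0], "jaw":0}]' | python3 steer.py>/dev/null
echo '[{"d":[30, 11, 0], "jaw":0}, {"d":[60, 23, 0], "jaw":0}, {"d":[90, 34, 0], "jaw":0}, {"d":[120, 45, 0], "jaw":0}, {"d":[145, 55, 0], "jaw":0}]' | python3 steer.py>/dev/null
echo '[{"d":[30, 11, 0], "jaw":0}, {"d":[60, 23, 0], "jaw":0}, {"d":[85, 32, 0], "jaw":0}, {"d":[103.5, 39, 0], "jaw":0}, {"d":[103.5, 39, 0], "jaw":0}]' | python3 steer.py>/dev/null
echo '[{"jaw":0}, {"jaw":0}]' | python3 steer.py
python3 -c "
from h import *
goal(553.4,70.6,86.3,85.4)"
```

```text
t: 41.73
eef_pos: [554.9, 69.0, 145.3]
tcp_rot: [-3.14, 0.0, 1.484]
ft_force: [-0.1, -1.4, -4.8]
opening: 0.693
grip_force: 30.0
t 41.7 tool dx 1.5 dy -1.6 dz 59.0 turn -0.006 | pos [554.9  69.  145.3] [-179.9    0.    85. ] open 0.69 grip 30.0
```

```bash
echo '[{"d":[1.5, -1.6, 15], "jaw":0}, {"d":[1.5, -1.6, 30], "jaw":0}, {"d":[1.5, -1.6, 45], "jaw":0}, {"d":[1.5, -1.6, 54], "jaw":0}, {"d":[1.5, -1.6, 57], "jaw":0}]' | python3 steer.py
echo '[{"d":[0, 0, 1], "jaw":0}, {"d":[0, 0, 2], "jaw":0}, {"d":[0, 0, 3], "jaw":0}, {"d":[0, 0, 3], "jaw":0}, {"d":[0, 0, 3], "jaw":0}]' | python3 steer.py
```

```text
t: 42.15
eef_pos: [553.2, 70.0, 87.4]
tcp_rot: [-3.139, 0.0, 1.484]
ft_force: [0.2, -0.4, -5.3]
opening: 0.689
grip_force: 30.0
t: 42.57
eef_pos: [554.4, 70.9, 86.4]
tcp_rot: [3.14, -0.0, 1.486]
ft_force: [-0.6, -1.7, 1.1]
opening: 0.692
grip_force: 30.0
```

```bash
echo '[{"d":[0, 0, 0.3], "jaw":0}, {"d":[0, 0, 0.3], "jaw":0.9}, {"d":[0, 0, 0.3], "jaw":0.9}, {"d":[0, 0, 0.3], "jaw":0.9}, {"d":[0, 0, 0.3], "jaw":0.9}]' | python3 steer.py
echo '[{"jaw":0.9}, {"d":[0, 0, -20], "jaw":0.9}, {"d":[0, 0, -45], "jaw":0.9}, {"d":[0, 0, -75], "jaw":1}, {"d":[0, 0, -110], "jaw":1}]' | python3 steer.py
echo '[{"d":[-37, -8, 0], "jaw":1}, {"d":[-74, -16, 0], "jaw":1}, {"d":[-111, -24, 0], "jaw":1}, {"d":[-148, -32, 0], "jaw":1}, {"d":[-185, -40, 0], "jaw":1}]' | python3 steer.py>/dev/null
python3 -c "
from h import *
goal(469,-294,195,85.1)"
```

```text
t: 42.98
eef_pos: [554.1, 71.0, 85.4]
tcp_rot: [3.141, -0.0, 1.486]
ft_force: [0.0, -0.3, -0.4]
opening: 0.882
grip_force: 0.0
t: 43.4
eef_pos: [553.4, 71.0, 195.6]
tcp_rot: [-3.139, 0.0, 1.486]
ft_force: [0.3, 0.5, -0.5]
opening: 0.977
grip_force: 0.0
t 43.8 tool dx -184.4 dy -13.2 dz 0.5 turn 0.001 | pos [ 497.7 -111.4  195.5] [180.   -0.   85.2] open 1.00 grip 0.0
```

```bash
echo '[{"d":[-37, -3, 0], "jaw":1}, {"d":[-74, -6, 0], "jaw":1}, {"d":[-111, -9, 0], "jaw":1}, {"d":[-148, -12, 0], "jaw":1}, {"d":[-184, -13, 0], "jaw":1}]' | python3 steer.py>/dev/null
echo '[{"spin":0.12, "jaw":1}, {"spin":0.24, "jaw":1}, {"spin":0.36, "jaw":1}, {"spin":0.48, "jaw":1}, {"spin":0.6, "jaw":1}]' | python3 steer.py >/dev/null
echo '[{"spin":0.12, "jaw":1}, {"spin":0.24, "jaw":1}, {"spin":0.36, "jaw":1}, {"spin":0.48, "jaw":1}, {"spin":0.6, "jaw":1}]' | python3 steer.py >/dev/null
echo '[{"spin":0.12, "jaw":1}, {"spin":0.205, "jaw":1}, {"spin":0.205, "jaw":1}, {"spin":0.205, "jaw":1}]' | python3 steer.py
python3 -c "
from h import *
goal(469,-294,92.5,4.64)"
```

```text
t: 45.4
eef_pos: [469.9, -292.2, 195.2]
tcp_rot: [-3.141, 0.0, 0.084]
ft_force: [-0.6, 0.1, -0.4]
opening: 1.001
grip_force: 0.0
t 45.4 tool dx -1.1 dy 1.7 dz 102.7 turn 0.003 | pos [ 469.9 -292.2  195.2] [-180.     0.     4.8] open 1.00 grip 0.0
```

```bash
echo '[{"d":[-1, 1.7, 10], "jaw":1}, {"d":[-1, 1.7, 35], "jaw":1}, {"d":[-1, 1.7, 65], "jaw":1}, {"d":[-1, 1.7, 90], "jaw":1}, {"d":[-1, 1.7, 102], "jaw":1}]' | python3 steer.py>/dev/null
echo '[{"jaw":1}, {"jaw":0}, {"jaw":0}, {"jaw":0}, {"jaw":0}]' | python3 steer.py
echo '[{"jaw":0}, {"jaw":0}, {"jaw":0}, {"jaw":0}, {"jaw":0}]' | python3 steer.py
echo '[{"jaw":0}, {"jaw":0}, {"d":[0, 0, -10], "jaw":0}, {"d":[0, 0, -30], "jaw":0}, {"d":[0, 0, -60], "jaw":0}]' | python3 steer.py
echo '[{"spin":-0.1, "jaw":0}, {"spin":-0.2, "jaw":0}, {"spin":-0.3, "jaw":0}, {"spin":-0.4, "jaw":0}, {"spin":-0.5, "jaw":0}]' | python3 steer.py>/dev/null
echo '[{"spin":-0.1, "jaw":0}, {"spin":-0.2, "jaw":0}, {"spin":-0.3, "jaw":0}, {"spin":-0.4, "jaw":0}, {"spin":-0.5, "jaw":0}]' | python3 steer.py>/dev/null
echo '[{"spin":-0.1, "jaw":0}, {"spin":-0.2, "jaw":0}, {"spin":-0.3, "jaw":0}, {"spin":-0.405, "jaw":0}, {"spin":-0.405, "jaw":0}]' | python3 steer.py
python3 -c "
from h import *
goal(548.8,-18.5,153,85.4)"
```

```text
t: 46.23
eef_pos: [469.4, -294.2, 94.3]
tcp_rot: [3.14, -0.001, 0.081]
ft_force: [0.5, -0.6, -0.3]
opening: 0.777
grip_force: 0.0
t: 46.65
eef_pos: [469.2, -294.1, 93.5]
tcp_rot: [3.141, -0.0, 0.081]
ft_force: [-0.2, 0.3, 2.5]
opening: 0.52
grip_force: 30.0
t: 47.07
eef_pos: [468.0, -293.2, 152.4]
tcp_rot: [-3.138, 0.004, 0.081]
ft_force: [0.6, -0.7, -2.9]
opening: 0.521
grip_force: 30.0
t: 48.32
eef_pos: [468.9, -293.8, 153.6]
tcp_rot: [-3.141, -0.0, 1.491]
ft_force: [0.1, 0.1, -2.6]
opening: 0.523
grip_force: 30.0
t 48.3 tool dx 280.9 dy 57.6 dz 0.6 turn -0.000 | pos [ 468.9 -293.8  153.6] [-180.    -0.    85.4] open 0.52 grip 30.0
```

```bash
echo '[{"d":[20, 2, 0], "jaw":0}, {"d":[50, 5, 0], "jaw":0}, {"d":[80, 9, 0], "jaw":0}, {"d":[110, 14, 0], "jaw":0}, {"d":[140, 20, 0], "jaw":0}]' | python3 steer.py>/dev/null
echo '[{"d":[30, 8, 0], "jaw":0}, {"d":[60, 16, 0], "jaw":0}, {"d":[90, 24, 0], "jaw":0}, {"d":[118, 31, 0], "jaw":0}, {"d":[140.9, 37.6, 0], "jaw":0}]' | python3 steer.py>/dev/null
echo '[{"jaw":0}, {"jaw":0}, {"jaw":0}]' | python3 steer.py
python3 -c "
from h import *
goal(548.8,-18.5,93.4,85.4)"
```

```text
t: 49.4
eef_pos: [550.0, -19.2, 153.4]
tcp_rot: [-3.141, 0.0, 1.484]
ft_force: [0.2, -0.4, -2.1]
opening: 0.523
grip_force: 30.0
t 49.4 tool dx 0.6 dy -1.2 dz 60.0 turn -0.006 | pos [550.  -19.2 153.4] [-180.    0.   85.] open 0.52 grip 30.0
```

```bash
echo '[{"d":[0.5, -1.2, 15], "jaw":0}, {"d":[0.5, -1.2, 30], "jaw":0}, {"d":[0.5, -1.2, 45], "jaw":0}, {"d":[0.5, -1.2, 54], "jaw":0}, {"d":[0.5, -1.2, 57.5], "jaw":0}]' | python3 steer.py
echo '[{"d":[0, 0, 1], "jaw":0}, {"d":[0, 0, 2], "jaw":0}, {"d":[0, 0, 3], "jaw":0}, {"d":[0, 0, 3], "jaw":0}, {"d":[0, 0, 3], "jaw":0}]' | python3 steer.py
```

```text
t: 49.82
eef_pos: [548.4, -19.3, 94.7]
tcp_rot: [-3.14, -0.0, 1.484]
ft_force: [-1.0, 0.1, -3.6]
opening: 0.524
grip_force: 30.0
t: 50.23
eef_pos: [549.5, -18.5, 93.5]
tcp_rot: [3.14, 0.0, 1.486]
ft_force: [0.1, -0.7, 2.0]
opening: 0.522
grip_force: 30.0
```

Contact. I release and go to the bottle in the tray at (558,-287.6).

```bash
echo '[{"d":[0, 0, 0.3], "jaw":0}, {"d":[0, 0, 0.3], "jaw":0.9}, {"d":[0, 0, 0.3], "jaw":0.9}, {"d":[0, 0, 0.3], "jaw":0.9}, {"d":[0, 0, 0.3], "jaw":0.9}]' | python3 steer.py
echo '[{"jaw":0.9}, {"jaw":0.9}, {"d":[0, 0, -25], "jaw":0.9}, {"d":[0, 0, -60], "jaw":1}, {"d":[0, 0, -100], "jaw":1}]' | python3 steer.py
echo '[{"d":[-35, 4, 0], "jaw":1}, {"d":[-70, 8, 0], "jaw":1}, {"d":[-105, 12, 0], "jaw":1}, {"d":[-140, 16, 0], "jaw":1}, {"d":[-175, 20, 0], "jaw":1}]' | python3 steer.py>/dev/null
echo '[{"d":[-35, 4, 0], "jaw":1}, {"d":[-70, 8, 0], "jaw":1}, {"d":[-93, 11, 0], "jaw":1}, {"d":[-93, 11, 0], "spin":0.1, "jaw":1}, {"d":[-93, 11, 0], "spin":0.2, "jaw":1}]' | python3 steer.py>/dev/null
echo '[{"spin":0.12, "jaw":1}, {"spin":0.24, "jaw":1}, {"spin":0.36, "jaw":1}, {"spin":0.48, "jaw":1}, {"spin":0.6, "jaw":1}]' | python3 steer.py >/dev/null
echo '[{"spin":0.12, "jaw":1}, {"spin":0.24, "jaw":1}, {"spin":0.36, "jaw":1}, {"spin":0.48, "jaw":1}, {"spin":0.605, "jaw":1}]' | python3 steer.py >/dev/null
echo '[{"jaw":1}, {"jaw":1}]' | python3 steer.py
python3 -c "
from h import *
goal(558,-287.6,93,4.3)"
```

```text
t: 50.65
eef_pos: [549.1, -18.3, 92.5]
tcp_rot: [3.142, -0.0, 1.486]
ft_force: [-0.9, -0.1, 0.8]
opening: 0.745
grip_force: 0.0
t: 51.07
eef_pos: [548.3, -18.3, 192.4]
tcp_rot: [-3.138, -0.0, 1.486]
ft_force: [1.3, -0.2, 0.8]
opening: 0.977
grip_force: 0.0
t: 52.9
eef_pos: [557.2, -288.0, 192.4]
tcp_rot: [-3.141, 0.0, 0.085]
ft_force: [-1.1, 0.7, -0.3]
opening: 1.0
grip_force: 0.0
t 52.9 tool dx 0.8 dy -0.4 dz 99.4 turn 0.010 | pos [ 557.2 -288.   192.4] [-180.     0.     4.9] open 1.00 grip 0.0
```

```bash
echo '[{"d":[0.8, 0, 10], "spin":0.01, "jaw":1}, {"d":[0.8, 0, 35], "spin":0.01, "jaw":1}, {"d":[0.8, 0, 65], "spin":0.01, "jaw":1}, {"d":[0.8, 0, 90], "spin":0.01, "jaw":1}, {"d":[0.8, 0, 99], "spin":0.01, "jaw":1}]' | python3 steer.py>/dev/null
echo '[{"jaw":1}, {"jaw":0}, {"jaw":0}, {"jaw":0}, {"jaw":0}]' | python3 steer.py
echo '[{"jaw":0}, {"jaw":0}, {"jaw":0}, {"jaw":0}, {"jaw":0}]' | python3 steer.py
echo '[{"jaw":0}, {"jaw":0}, {"d":[0, 0, -10], "jaw":0}, {"d":[0, 0, -30], "jaw":0}, {"d":[0, 0, -60], "jaw":0}]' | python3 steer.py
echo '[{"spin":-0.1, "jaw":0}, {"spin":-0.2, "jaw":0}, {"spin":-0.3, "jaw":0}, {"spin":-0.4, "jaw":0}, {"spin":-0.5, "jaw":0}]' | python3 steer.py>/dev/null
echo '[{"spin":-0.1, "jaw":0}, {"spin":-0.2, "jaw":0}, {"spin":-0.3, "jaw":0}, {"spin":-0.4, "jaw":0}, {"spin":-0.5, "jaw":0}]' | python3 steer.py>/dev/null
echo '[{"spin":-0.1, "jaw":0}, {"spin":-0.2, "jaw":0}, {"spin":-0.3, "jaw":0}, {"spin":-0.415, "jaw":0}, {"spin":-0.415, "jaw":0}]' | python3 steer.py
python3 -c "
from h import *
goal(540.5,-105.7,154,85.5)"
```

```text
t: 53.73
eef_pos: [558.5, -288.3, 94.8]
tcp_rot: [3.14, -0.002, 0.071]
ft_force: [-0.3, -0.1, -0.2]
opening: 0.774
grip_force: 0.0
t: 54.15
eef_pos: [558.3, -288.1, 94.0]
tcp_rot: [3.141, -0.001, 0.071]
ft_force: [-0.1, 1.3, 5.4]
opening: 0.625
grip_force: 30.0
t: 54.57
eef_pos: [556.9, -287.3, 152.1]
tcp_rot: [-3.138, 0.004, 0.071]
ft_force: [-0.4, 0.5, -3.1]
opening: 0.627
grip_force: 30.0
t: 55.82
eef_pos: [557.9, -287.9, 153.6]
tcp_rot: [-3.141, -0.0, 1.491]
ft_force: [0.8, 0.6, -2.6]
opening: 0.626
grip_force: 30.0
t 55.8 tool dx 180.2 dy -31.8 dz -0.4 turn -0.001 | pos [ 557.9 -287.9  153.6] [-180.    -0.    85.4] open 0.63 grip 30.0
```

```bash
echo '[{"d":[20, -4, 0], "jaw":0}, {"d":[45, -8, 0], "jaw":0}, {"d":[75, -13, 0], "jaw":0}, {"d":[105, -18, 0], "jaw":0}, {"d":[135, -24, 0], "jaw":0}]' | python3 steer.py>/dev/null
echo '[{"d":[25, -5, 0], "jaw":0}, {"d":[45.2, -7.8, 0], "jaw":0}, {"d":[45.2, -7.8, 0], "jaw":0}, {"d":[45.2, -7.8, 0], "jaw":0}, {"d":[45.2, -7.8, 0], "jaw":0}]' | python3 steer.py
python3 -c "
from h import *
goal(540.5,-105.7,94,85.5)"
```

```text
t: 56.65
eef_pos: [541.8, -106.2, 153.7]
tcp_rot: [3.141, 0.0, 1.484]
ft_force: [1.0, 0.5, -3.7]
opening: 0.626
grip_force: 30.0
t 56.6 tool dx 0.3 dy -1.4 dz 59.7 turn -0.008 | pos [ 541.8 -106.2  153.7] [180.   0.  85.] open 0.63 grip 30.0
```

```bash
echo '[{"d":[0.3, -1.4, 15], "jaw":0}, {"d":[0.3, -1.4, 30], "jaw":0}, {"d":[0.3, -1.4, 45], "jaw":0}, {"d":[0.3, -1.4, 54], "jaw":0}, {"d":[0.3, -1.4, 57.5], "jaw":0}]' | python3 steer.py
echo '[{"d":[0, 0, 1], "jaw":0}, {"d":[0, 0, 2], "jaw":0}, {"d":[0, 0, 3], "jaw":0}, {"d":[0, 0, 3], "jaw":0}, {"d":[0, 0, 3], "jaw":0}]' | python3 steer.py
```

```text
t: 57.07
eef_pos: [539.9, -106.1, 94.7]
tcp_rot: [-3.14, -0.0, 1.484]
ft_force: [-0.6, -0.1, -2.4]
opening: 0.624
grip_force: 30.0
t: 57.48
eef_pos: [540.7, -105.6, 94.0]
tcp_rot: [3.14, 0.0, 1.486]
ft_force: [-2.5, -0.3, 4.8]
opening: 0.623
grip_force: 30.0
```

Contact. I release, rise and move aside to check.

```bash
echo '[{"jaw":0.9}, {"jaw":0.9}, {"jaw":0.9}, {"jaw":0.9}, {"jaw":0.9}]' | python3 steer.py
echo '[{"jaw":0.9}, {"d":[0, 0, -20], "jaw":0.9}, {"d":[0, 0, -50], "jaw":0.9}, {"d":[0, 0, -80], "jaw":0.9}, {"d":[0, 0, -115], "jaw":0.9}]' | python3 steer.py
echo '[{"d":[-35, 0, 0], "jaw":0.9}, {"d":[-70, 0, 0], "jaw":0.9}, {"d":[-105, 0, 0], "jaw":0.9}, {"d":[-140, 0, 0], "jaw":0.9}, {"d":[-175, 0, 0], "jaw":0.9}]' | python3 steer.py>/dev/null
echo '[{"d":[-35, 0, 0], "jaw":0.9}, {"d":[-70, 0, 0], "jaw":0.9}, {"d":[-105, 0, 0], "jaw":0.9}, {"d":[-140, 0, 0], "jaw":0.9}, {"d":[-175, 0, 0], "jaw":0.9}]' | python3 steer.py>/dev/null
echo '[{"jaw":0.9}, {"jaw":0.9}, {"jaw":0.9}, {"jaw":0.9}]' | python3 steer.py
python3 - <<'E'
from h import *
def big(m):
    n,l,s,c=cv2.connectedComponentsWithStats(m.astype(np.uint8)); return l==1+s[1:,4].argmax()
for n in("top",):
    I=env.camera_info(n); p,d=env.read_camera(n); C=cloud(I,d); cv2.imwrite("pics/end.png",p[:,:,::-1]); H,S,V=np.moveaxis(cv2.cvtColor(p,cv2.COLOR_RGB2HSV),2,0); X,Y,Z=np.moveaxis(C,2,0)
    inb=(X>430)&(X<780)&(abs(Y)<160)
    for k,m in(("tub",inb&(Z>112)&(Z<128)&(S<60)&(V>100)),("cap",inb&(Z>148)&(V<70)),("yshould",inb&(Z>112)&(Z<135)&(S>100))):
        m=big(m);c,r=cv2.minEnclosingCircle(C[m][:,:2].astype(np.float32)); print(k,m.sum(),np.round(c,1),round(r,1))
E
```

```text
t: 57.9
eef_pos: [540.4, -105.3, 93.0]
tcp_rot: [3.142, -0.0, 1.486]
ft_force: [-0.4, 0.4, 1.0]
opening: 0.884
grip_force: 0.0
t: 58.32
eef_pos: [539.8, -105.1, 208.5]
tcp_rot: [-3.14, -0.001, 1.486]
ft_force: [0.8, 0.3, -0.8]
opening: 0.9
grip_force: 0.0
t: 59.48
eef_pos: [510.8, -453.0, 208.0]
tcp_rot: [-3.141, -0.0, 1.487]
ft_force: [-0.8, 0.2, -0.9]
opening: 0.9
grip_force: 0.0
tub 1129 [553.9  69.3] 33.4
cap 900 [435.2 -94.9] 9.7
yshould 620 [ 539.7 -107.1] 29.9
```

View pics/end.png

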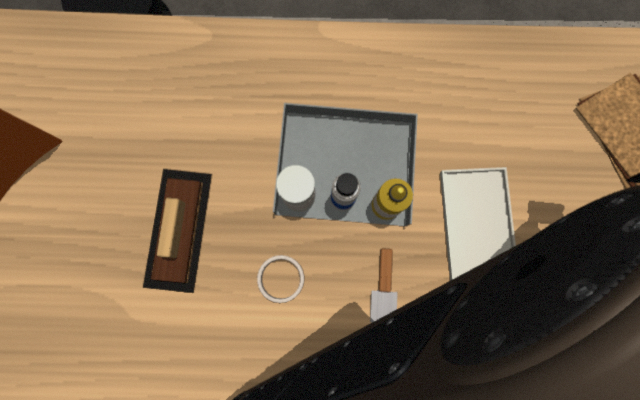

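The tub (295,185), aerosol (346,187) and bottle (394,198) are back at their starting pixels. The sander is centred on the mat at (177,230), and the tape and scraper have not moved. I hand in the job.

```bash
python3 -c "
from cell import env
print(env.job_done())"
```

```text
the job is handed in; nothing more can be done
None
```

The job is handed in, verdict not shown: in the last pictures all three containers stood at their starting places (tub and bottle measured within about 1 mm, aerosol by eye), the sander lay within about 2 mm of the mat's centre, and the tape roll and scraper had not moved.

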